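# Spring the glass-rod turner's pinch arm and start it

## Task

Put the glass-rod turner back to work: with the spring puller in its red pull ring, stretch the steel tension spring and catch its open hook on the brass anchor post, easing it on gently: do not overstretch it, force it against the post or let it snap back. Take the puller out and set it down on the bench, then flip the switch box's clear guard up so that it stays open and press the green start button beneath. Do not handle the spring with the fingers or disturb the other things on the bench.

Things in the scene. Friction and masses are not known exactly. Their poses are not given: they have to be found in the camera images.
- puller: loose spring puller, about 0.16 kg: wooden handle 95 long x 28 wide x 40 high; a steel shank (8 thick, axis 33 above the underside) runs from its +x end to a steel pin pointing down at x = +95. Origin: centre of the handle's underside, x along the handle toward the pin, z up. Stands on the flat underside, the pin's foot level with it. Grip the handle across its 28 mm width (y).
- puller_tip (a point): foot of the puller's pin (8 diameter; 29 mm of it is free below the shank), axes as the puller's
- turner: rod turner, fixed: grey plate 240 (x) x 320 (y) x 12 high, blue gearbox and rollers with an amber rod up to 87 high on its +x half. Origin: centre of the plate's underside, z up. It does not move.
- swivel (a point): centre of the brass lug on which the fixed end of the spring swings, at the height of the spring's axis, 40 above the bench; turner axes. The spring swings only level, about this point.
- spring_swing (a joint): angle of the spring about the vertical through the lug (rad, grows anticlockwise from above); at 0 the spring points along the turner's -y axis. Range -1.1 to 0.6; it stays where it is left when slack. It starts turned clockwise of the post, by 0.3 to 0.85 rad, with the hook's open side facing toward the post
- spring (a joint): stretch of the spring (m), 0 when slack, stops at 0.10; about 150 N/m with 1.8 N of preload. More than 0.085 ruins it. Shrinking faster than 0.5 m/s is a snap.
- hook_seat (a point): where the post's axis lies when seated in the hook: 108.5 from the swivel when slack. x: outward along the spring; z up; y: the hook's open side. The hook is 5 mm wire in the level plane: closed leg at y = -10, rounded nose at x = +7.5, and at y = +10 a lip running back from the nose to x = -5.5, its end flared to x = -9.5, y = 13
- hook_mouth (a point): middle of the hook's sideways opening, 23.5 nearer the coils than hook_seat (85 from the swivel when slack), same axes. The +y side is open for about 8 either way along x for the post's axis: the post enters here from +y, and slides along to the seat as the spring shortens
- pull_ring (a point): centre of the red pull ring at the end of the spring beyond the hook, in the level plane, hole 22 diameter, 5 mm wire, 129.5 from the swivel when slack and 21 farther out than hook_seat; height 40 above the bench; axes as hook_seat
- anchor: the brass anchor post with its yellow foot, fixed on the turner's plate; origin: centre of the foot's underside, 12 above the bench. The hook may press on it with at most 30 N (the seated spring itself presses with 6 to 9 N)
- post (a point): axis of the upright brass anchor post (10 diameter), at the height of the spring's axis; the post's top is 50 above the bench. It is fixed on a yellow foot 34 square, top 18 above the bench. Its distance from the swivel is between 135 and 152
- switchbox: grey switch box, fixed, 120 (x) x 80 (y) x 50 high; origin: centre of its underside, z up
- guard (a joint): clear amber guard over the button: 0 shut, grows as it flips up and back about its hinge; stiff hinge, stays where it is left (about 0.06 N m); stops at 1.9 rad. Open means beyond 1.2 rad
- guard_hinge (a point): guard's hinge line, along the guard's y (level), at the box's +x edge, 51 above the bench
- guard_tab (a point): centre of the red tab, 32 long (x) x 18 wide (y) x 12 thick, that stands out of the guard's -x edge, over the free bench in front of the box; 122 from the hinge and 22 above it when shut; it turns with the guard. Pinch it across y
- start (a joint): green start button, 0 up, 0.006 m fully down (5 N); springs back. Pressed means beyond 0.004 m
- start_top (a point): centre of the green button's top (30 diameter), 72 above the bench, 74 from the hinge line
- frit_amber: loose amber jar, 60 diameter x 85; bystander; origin at its foot
- frit_green: loose green jar, 60 diameter x 85; bystander; origin at its foot
- paddle: loose graphite paddle, 220 long; bystander; origin near its middle
- tweezers: loose steel tweezers, 160 long; bystander; origin at its middle
- rod_cup: loose white cup, 84 diameter x 110; bystander; origin at its foot

How it is judged:
By the outcome, as a careful person would: the job done as asked, in the order asked, and still so for the second after the job is handed in, with the robot touching nothing.
It also fails if it takes over 72 s, if anything falls off the work surface, if the arm or the gripper's body presses on something with over 40 N, if the wrist force passes 120 N, or if a joint passes its speed limit or range.

## Robot

A 7-joint arm with a two-finger parallel gripper is mounted at the origin on the work surface. World frame = base frame: x ahead of the robot, y to its left, z up, the work surface at z = 0. Lengths are in m, angles in rad, forces in N, time in s.
With the tool pointing down it reaches from about 0.4 to 0.875 m from the base axis. Payload 19.3 kg.
Tool frame: the origin (TCP) lies at the very end of the fingers, on their centre line; the grasp point (between the pads) lies 19 mm behind it; z points along the fingers, y is the line along which they close (so a half turn about z gives the same grasp; the last joint's range is limited). The gripper opens to 85 mm and grips with 20 to 120 N. Pads are 22 mm wide; open, the fingers measure 114 mm over their backs; the gripper's body (76 mm by 85 mm) begins 54 mm behind the grasp point. The pads swing forward as they close: fully open they stand 13 mm farther back than shut.
Start: joints at [-1.419, 0.521, -0.036, 1.599, 0.021, 1.021, -0.113], TCP at [0.138, 0.61, 0.231] pointing down, gripper open.
Joint ranges: [-2.91, 2.91], [-0.3, 2.13], [-1.5, 1.42], [0.17, 2.43], [-1.26, 4.41], [0.16, 1.93], [-2.52, 2.52]. Speed limits (rad/s): [1.89, 1.89, 2.39, 2.39, 3.01, 3.01, 3.01].

## Interface

Orientations are given as [roll, pitch, yaw] about the fixed x, y, z axes, in that order (R = Rz(yaw) Ry(pitch) Rx(roll)).
In Python, from workcell import bot gives the robot as it stands. The module is installed in compiled form; this text tells all that it offers.
- The arm moves only by the tool apply_moves, never from a script. Its arguments are lists of equal length, an entry for each row: "claw": the finger opening in m, from 0 to 0.0854; "xyz": the shift along the tool's x, y, z in m, a list of three; "twist": the turn, a rotation vector about the tool's x, y, z in rad, a list of three. A call has 1 to 20 rows; each row shifts and turns the commanded pose from where the row before left it, along the tool's axes as they then stand; what a row does not reach is not made up. A row lasts 1/10 s, in which the tool goes at most 50 mm and 8.59 degrees, less where a joint would pass 70% of its speed; a pose out of reach is approached as far as the arm can. A call with a gripper value outside its range is refused whole. The fingers move at their own pace and stop on an object; "force" is the grip in N (left out, the last holds). Time passes only in rows, so rows that do not move let the fingers close. It gives the time, the measured TCP pose, the force, the opening and the grip force at its end, in the units of the state.
- bot.observe(): the state, without advancing time (a new reading comes with each control period).
- bot.grab_frame(name): name is "scene" or "top" or "wrist"; returns a dict with "img" (400x640x3 uint8, red, green, blue), "vfov" (degrees; the focal length in pixels is half the picture's height over the tangent of half this angle, whatever the lens; pixels are square), "cx", "cy" (the principal point, pixels), "view" (4x4, takes a point from world to camera coordinates). Camera axes: x right, y up, looking along -z (the intrinsics and any distortion apply to the point x, -y, -z); pixel columns grow to the right and rows downward; lengths in m; the calibration is good to about 2 mm. A picture is of the moment at which its call begins. There is no depth.
- bot.job_done(): hands the job in; it is judged then, once.
Trained networks look in the newest picture that a camera, given by its name, has taken for a name from the list of things; names that differ only in an ending like _2 or _b are one class to them, and where a whole thing is asked for, a point or a joint stands for the part that bears it (a point fixed in the world has none). Each returns a list of dicts, best first, with "score" (0 to 1); they miss things now and then, are a little off and sometimes report something else, mostly with a low value. They report only what shows in the picture. A call takes as long as a camera call.
- bot.find_in(camera, query): "position" ([x, y, z] in m, in world coordinates, good to about 4 mm: the middle of the surface that is visible of it).
The state is a dict: "clock": time; "qpos": joint angles; "qd": joint speeds; "joint_efforts": joint torques, N m; "position": TCP position; "tool_rot": TCP orientation; "force": force on the tool from outside, world axes, zero at the start; "moment": the same for the moment, N m; "grip_width": finger opening in m; "finger_force": force on a finger pad.
Only numpy, scipy, OpenCV 4.12 (cv2) and the standard library are available. Lean on these libraries where they do the work, as an engineer would, in place of code of your own. Each camera call takes 0.05 s, during which the arm holds its last target. There are 200 camera calls.

## Working session

There is one attempt and no reset: what is moved stays moved. The work goes in short steps, Python scripts to look and compute and a tool call to move; the robot and the scene stay as the last step left them, time stands still between calls to the robot, and variables do not carry over. Pictures are saved under pics/ and viewed, at most 10 in all, crops included, and the job is handed in when it is done.

Besides the shell and the picture viewer there is one more tool, called after "Emit:" as name(argument=value, ...) on one line, values as JSON. apply_moves: Moves the arm, as the interface text tells. Its arguments: {"type":"object","properties":{"claw":{"type":"array"},"xyz":{"type":"array"},"twist":{"type":"array"},"force":{"type":"number"}},"required":["claw","xyz","twist"]}

```bash
mkdir -p pics; cat > h.py <<'E'
from workcell import bot
import numpy as np, cv2
np.set_printoptions(precision=4,suppress=True)
def grab(c,fn=None):
    f=bot.grab_frame(c)
    if fn: cv2.imwrite('pics/'+fn,f['img'][:,:,::-1])
    return f
def ray(f,u,v,z):
    F=200/np.tan(np.radians(f['vfov'])/2); V=np.array(f['view']);R=V[:3,:3];c=-R.T@V[:3,3]
    d=R.T@np.array([(u-f['cx'])/F,-(v-f['cy'])/F,-1]); return c+d*(z-c[2])/d[2]
def proj(f,p):
    F=200/np.tan(np.radians(f['vfov'])/2);V=np.array(f['view']);q=V[:3,:3]@np.array(p)+V[:3,3]
    return np.array([f['cx']-F*q[0]/q[2],f['cy']+F*q[1]/q[2]])
E
python3 - <<'E'
from h import *
s=bot.observe();print(s['clock'],s['position'],s['tool_rot'],s['grip_width'])
for c in ['top','scene']:
    f=grab(c,c+'1.png');print(c,{k:f[k] for k in f if k not in('img',)})
    for n in ['puller','puller_tip','turner','swivel','hook_seat','pull_ring','anchor','post','switchbox','guard_tab','guard_hinge','start_top','frit_amber','frit_green','paddle','tweezers','rod_cup']:
        try:
            r=bot.find_in(c,n); print(n,[(np.round(x['position'],4).tolist(),round(x['score'],2)) for x in r[:2]])
        except Exception as e: print(n,e)
E
```

```text
0.0 [0.1374 0.6094 0.2307] [-3.1405  0.      2.9198] 0.08560713832869643
top {'vfov': 46.158246386738284, 'cx': 321.49730547785066, 'cy': 200.51045596389963, 'view': array([[ 0.0274, -0.9996,  0.002 , -0.0095],
       [ 0.9967,  0.0274,  0.0761, -0.5323],
       [-0.0761, -0.0001,  0.9971, -1.1451],
       [ 0.    ,  0.    ,  0.    ,  1.    ]])}
puller [([0.5238, -0.3679, 0.0377], 0.64), ([0.5037, 0.0298, 0.0388], 0.63)]
puller_tip [([0.5206, -0.3683, 0.0408], 0.89)]
turner [([0.5692, 0.0328, 0.014], 0.88)]
swivel [([0.5694, 0.0284, 0.0124], 0.75)]
hook_seat [([0.5085, 0.0267, 0.0438], 0.59), ([0.7446, -0.1994, 0.0846], 0.5)]
pull_ring [([0.5078, 0.0261, 0.043], 0.68), ([0.5632, -0.0163, 0.0163], 0.65)]
anchor [([0.5611, -0.0137, 0.0149], 0.68)]
post [([0.5617, -0.0189, 0.0224], 0.61)]
switchbox [([0.5173, 0.2995, 0.0772], 0.67)]
guard_tab [([0.5075, 0.3083, 0.0793], 0.89)]
guard_hinge [([0.5105, 0.3135, 0.0762], 0.76)]
start_top []
frit_amber [([0.7422, -0.1985, 0.0851], 0.68), ([0.5214, -0.3684, 0.0372], 0.45)]
frit_green [([0.6572, -0.292, 0.0851], 0.68), ([0.5169, 0.2985, 0.0779]
[... 703 characters left out ...]
0.5054, 0.0267, 0.0422], 0.41)]
pull_ring [([0.5007, 0.0245, 0.0431], 0.5)]
anchor [([0.5668, -0.013, 0.0188], 0.66)]
post [([0.568, -0.0162, 0.0154], 0.44)]
switchbox [([0.5452, 0.3181, 0.0808], 0.86), ([0.6724, -0.2887, 0.0621], 0.23)]
guard_tab [([0.5265, 0.3107, 0.0753], 0.69), ([0.502, 0.0249, 0.0418], 0.51)]
guard_hinge [([0.5236, 0.313, 0.0787], 0.68)]
start_top []
frit_amber [([0.7582, -0.1918, 0.0628], 0.83)]
frit_green [([0.6689, -0.2864, 0.0619], 0.82), ([0.5265, 0.3116, 0.0752], 0.66)]
paddle [([0.2846, 0.2649, 0.0149], 0.76), ([0.5249, 0.0757, 0.0401], 0.73)]
tweezers [([0.3003, -0.3274, 0.0088], 0.62), ([0.5244, 0.0761, 0.0394], 0.25)]
rod_cup [([0.6976, 0.2853, 0.0741], 0.72)]
```

View pics/top1.png

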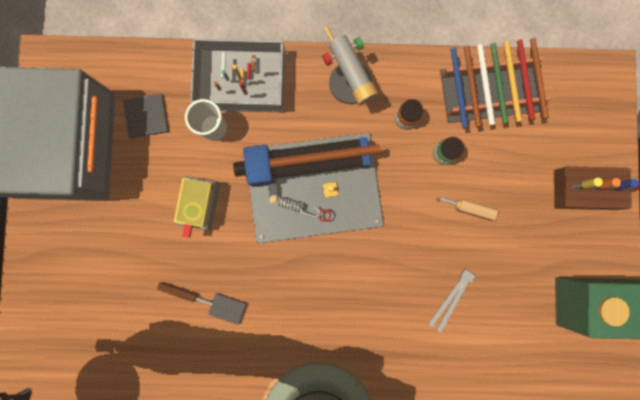

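View pics/scene1.png

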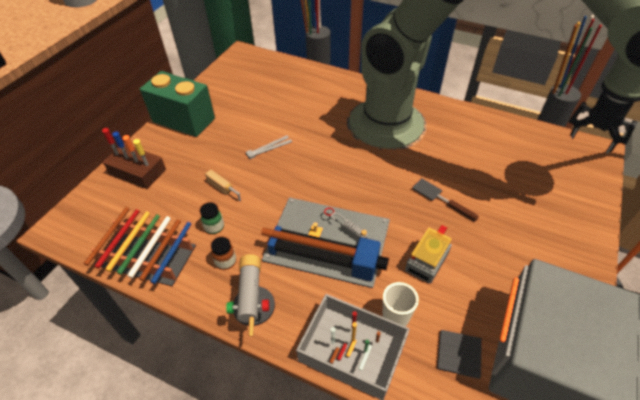

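Top view: puller handle at about (477,210) with its tip at (440,199), the swivel at (273,200), the ring at (326,215), the post at (331,188), and the guard tab at (187,231). I'll get closer views with the wrist camera.

```bash
cat >> h.py <<'E'
from scipy.spatial.transform import Rotation as Ro
def plan(tgt,yaw=None,n=None,start=None,syaw=None):
    "rows (tool frame) for straight world move + yaw, tool down"
    s=bot.observe(); R0=Ro.from_euler('xyz',s['tool_rot'])
    p=np.array(s['position'] if start is None else start); y0=s['tool_rot'][2] if syaw is None else syaw
    if yaw is None: yaw=y0
    d=(yaw-y0+np.pi)%(2*np.pi)-np.pi
    D=np.array(tgt)-p
    n=n or int(max(np.ceil(np.linalg.norm(D)/.045),np.ceil(abs(d)/.14)))
    X=[]
    for i in range(n):
        R=Ro.from_euler('xyz',[np.pi,0,y0+d*i/n]); X.append(np.round(R.inv().apply(D/n),4).tolist())
    print('n',n,'twist z',round(-d/n,4)); print(X)
E
python3 - <<'E'
from h import *
f=grab('wrist');V=f['view'];R=V[:3,:3];c=-R.T@V[:3,3];print(f['vfov'],f['cx'],f['cy'],c,'look',-R[2],'right',R[0])
t=Ro.from_euler('xyz',bot.observe()['tool_rot']).as_matrix()
print('cam in tool',t.T@(c-bot.observe()['position']),t.T@-R[2])
plan([.47,-.02,.28],np.radians(70))
E
```

```text
71.08317315264253 317.17728658262433 202.69022287871593 [0.0576 0.6286 0.3734] look [ 0.3127 -0.0701 -0.9473] right [0.2191 0.9757 0.0001]
cam in tool [ 0.0821  0.0009 -0.1421] [-0.3204  0.0005  0.9473]
n 16 twist z 0.1061
[[-0.0289, -0.0338, -0.003], [-0.0323, -0.0306, -0.003], [-0.0354, -0.027, -0.003], [-0.0381, -0.0231, -0.003], [-0.0403, -0.0189, -0.003], [-0.0421, -0.0145, -0.003], [-0.0434, -0.01, -0.003], [-0.0442, -0.0053, -0.003], [-0.0445, -0.0006, -0.003], [-0.0443, 0.0041, -0.003], [-0.0436, 0.0088, -0.003], [-0.0425, 0.0133, -0.003], [-0.0408, 0.0178, -0.003], [-0.0387, 0.022, -0.003], [-0.0362, 0.026, -0.003], [-0.0332, 0.0296, -0.003]]
```

```bash
python3 - <<'E'
from h import *
plan([.54,.04,.20],np.radians(70))
E
```

```text
n 16 twist z 0.1061
[[-0.0324, -0.0292, 0.002], [-0.0353, -0.0256, 0.002], [-0.0378, -0.0217, 0.002], [-0.0399, -0.0176, 0.002], [-0.0415, -0.0133, 0.002], [-0.0427, -0.0088, 0.002], [-0.0434, -0.0042, 0.002], [-0.0436, 0.0004, 0.002], [-0.0433, 0.005, 0.002], [-0.0425, 0.0096, 0.002], [-0.0413, 0.014, 0.002], [-0.0396, 0.0183, 0.002], [-0.0374, 0.0224, 0.002], [-0.0348, 0.0262, 0.002], [-0.0318, 0.0298, 0.002], [-0.0285, 0.033, 0.002]]
```

Emit:
apply_moves(claw=[0.085, 0.085, 0.085, 0.085, 0.085, 0.085, 0.085, 0.085, 0.085, 0.085, 0.085, 0.085, 0.085, 0.085, 0.085, 0.085, 0.085, 0.085], xyz=[[-0.032, -0.029, 0.002], [-0.035, -0.026, 0.002], [-0.038, -0.022, 0.002], [-0.04, -0.018, 0.002], [-0.042, -0.013, 0.002], [-0.043, -0.009, 0.002], [-0.043, -0.004, 0.002], [-0.044, 0.0, 0.002], [-0.043, 0.005, 0.002], [-0.043, 0.01, 0.002], [-0.041, 0.014, 0.002], [-0.04, 0.018, 0.002], [-0.037, 0.022, 0.002], [-0.035, 0.026, 0.002], [-0.032, 0.03, 0.002], [-0.029, 0.033, 0.002], [0, 0, 0], [0, 0, 0]], twist=[[0, 0, 0.106], [0, 0, 0.106], [0, 0, 0.106], [0, 0, 0.106], [0, 0, 0.106], [0, 0, 0.106], [0, 0, 0.106], [0, 0, 0.106], [0, 0, 0.106], [0, 0, 0.106], [0, 0, 0.106], [0, 0, 0.106], [0, 0, 0.106], [0, 0, 0.106], [0, 0, 0.106], [0, 0, 0.106], [0, 0, 0], [0, 0, 0]])

```text
clock: 3.65
position: [0.5399, 0.0376, 0.1991]
tool_rot: [-3.141, 0.0, 1.222]
force: [-0.1, 0.3, 0.0]
grip_width: 0.0849
finger_force: 0.0
```

```bash
python3 - <<'E'
from h import *
f=grab('wrist','w1.png');np.savez('w1.npz',**{k:f[k] for k in f})
print(bot.observe()['position'],bot.observe()['tool_rot'])
for n in ['swivel','hook_seat','pull_ring','anchor','post','spring']:
    try: r=bot.find_in('wrist',n); print(n,[(np.round(x['position'],4).tolist(),round(x['score'],2),proj(f,x['position']).round()) for x in r[:2]])
    except Exception as e: print(n,e)
cv2.imwrite('pics/w1b.png',cv2.resize(f['img'][:,:,::-1],(800,500),interpolation=cv2.INTER_CUBIC))
E
```

```text
[0.5395 0.0387 0.1991] [-3.1411 -0.      1.2243]
swivel [([0.5797, 0.066, 0.0094], 0.76, array([341., 147.]))]
hook_seat [([0.5034, 0.0289, 0.0398], 0.67, array([289., 204.])), ([0.5217, 0.0757, 0.0443], 0.25, array([289., 161.]))]
pull_ring [([0.5044, 0.028, 0.0413], 0.7, array([290., 205.]))]
anchor [([0.5642, -0.0125, 0.0154], 0.62, array([349., 212.]))]
post [([0.5645, -0.0108, 0.0205], 0.91, array([349., 212.]))]
spring [([0.5101, 0.0319, 0.0407], 0.81, array([294., 200.])), ([0.581, 0.0666, 0.0097], 0.22, array([342., 146.]))]
```

View pics/w1b.png

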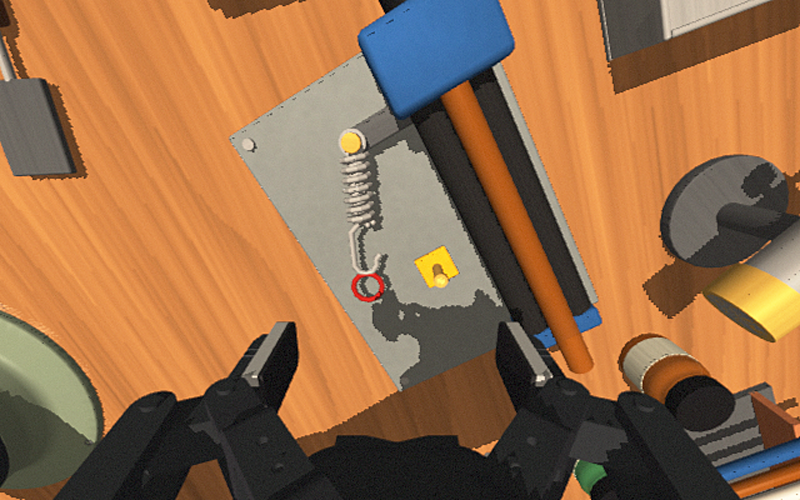

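```bash
cat >> h.py <<'E'
def blob(f,lo,hi,roi):
    hsv=cv2.cvtColor(f['img'],cv2.COLOR_RGB2HSV);m=cv2.inRange(hsv,np.array(lo),np.array(hi))
    u0,v0,u1,v1=roi;k=np.zeros_like(m);k[v0:v1,u0:u1]=m[v0:v1,u0:u1];return k
E
python3 - <<'E'
from h import *
f=dict(np.load('w1.npz'))
for k in('vfov','cx','cy'): f[k]=float(f[k])
hs=cv2.cvtColor(f['img'],cv2.COLOR_RGB2HSV)
for h in (0,168):
    pass
m=blob(f,(0,150,80),(6,255,255),(275,212,312,248))|blob(f,(170,150,80),(180,255,255),(275,212,312,248))
c=max(cv2.findContours(m,cv2.RETR_EXTERNAL,cv2.CHAIN_APPROX_NONE)[0],key=len)
(u,v),ax,_=cv2.fitEllipse(c);print('ring px',u,v,ax);ring=ray(f,u,v,.04);print(ring)
m=blob(f,(18,60,90),(35,255,255),(265,98,296,128));ys,xs=np.nonzero(m);print('lug',xs.min(),xs.max(),ys.min(),ys.max(),xs.mean(),ys.mean())
for z in(.04,.045,.05): l=ray(f,xs.mean(),ys.mean(),z);print(z,l,np.linalg.norm((l-ring)[:2]))
m=blob(f,(18,60,90),(35,255,255),(325,190,375,235));ys,xs=np.nonzero(m);print('foot',xs.min(),xs.max(),ys.min(),ys.max())
crop=f['img'][90:245,255:385,::-1]
cv2.imwrite('pics/c1.png',cv2.resize(crop,None,fx=3.8,fy=3.8,interpolation=cv2.INTER_CUBIC))
E
```

```text
ring px 293.8833923339844 229.3558349609375 (22.04507064819336, 25.81227684020996)
[ 0.4968 -0.0018  0.04  ]
lug 272 288 106 121 279.95522388059703 113.66169154228855
0.04 [0.5308 0.1237 0.04  ] 0.12998028954585614
0.045 [0.5314 0.1236 0.045 ] 0.13002994855419622
0.05 [0.5321 0.1235 0.05  ] 0.1300828417288505
foot 332 366 196 229
```

View pics/c1.png

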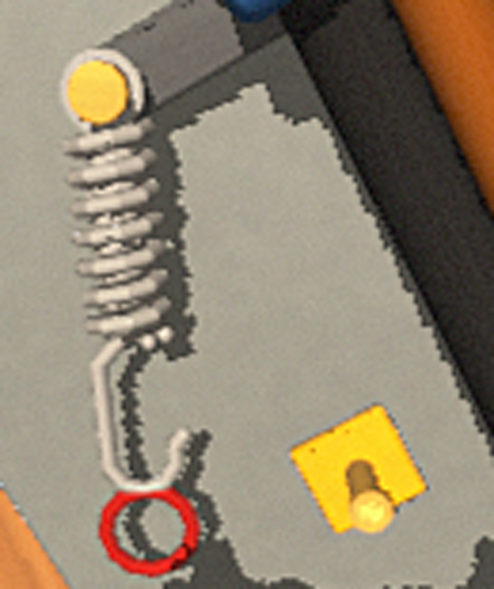

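The crop shows the lug, coils, hook with its open side toward the post, ring, and post top at crop (372,512), which is image (352.9,224.7).

```bash
python3 - <<'E'
from h import *
f=dict(np.load('w1.npz'))
for k in('vfov','cx','cy'): f[k]=float(f[k])
a=ray(f,352.9,224.7,.05);b=ray(f,349.6,213.7,.018);s=np.array([.5311,.1236,.04])
for p in(a,b):d=(p-s)[:2];print(p,np.linalg.norm(d),np.degrees(np.arctan2(d[1],d[0])))
d=np.array([.4968,-.0018])-s[:2];print(np.degrees(np.arctan2(d[1],d[0])))
plan([.53,-.35,.17],np.radians(70))
E
```

```text
[ 0.564  -0.0151  0.05  ] 0.1425850925861062 -76.66055835334606
[ 0.564  -0.0141  0.018 ] 0.1416051986965816 -76.54956617299818
-105.2976373200011
n 9 twist z 0.0004
[[-0.041, 0.0136, 0.0033], [-0.041, 0.0137, 0.0033], [-0.041, 0.0137, 0.0033], [-0.041, 0.0137, 0.0033], [-0.041, 0.0137, 0.0033], [-0.041, 0.0137, 0.0033], [-0.041, 0.0137, 0.0033], [-0.041, 0.0138, 0.0033], [-0.041, 0.0138, 0.0033]]
```

Emit:
apply_moves(claw=[0.085, 0.085, 0.085, 0.085, 0.085, 0.085, 0.085, 0.085, 0.085, 0.085, 0.085], xyz=[[-0.041, 0.014, 0.003], [-0.041, 0.014, 0.003], [-0.041, 0.014, 0.003], [-0.041, 0.014, 0.003], [-0.041, 0.014, 0.003], [-0.041, 0.014, 0.003], [-0.041, 0.014, 0.003], [-0.041, 0.014, 0.003], [-0.041, 0.014, 0.003], [0, 0, 0], [0, 0, 0]], twist=[[0, 0, 0], [0, 0, 0], [0, 0, 0], [0, 0, 0], [0, 0, 0], [0, 0, 0], [0, 0, 0], [0, 0, 0], [0, 0, 0], [0, 0, 0], [0, 0, 0]])

```text
clock: 5.1
position: [0.5323, -0.352, 0.172]
tool_rot: [-3.141, -0.0, 1.222]
force: [0.2, 0.3, -0.1]
grip_width: 0.085
finger_force: 0.0
```

```bash
python3 - <<'E'
from h import *
f=grab('wrist');np.savez('w2.npz',**{k:f[k] for k in f})
r=bot.find_in('wrist','puller');print([(np.round(x['position'],4),round(x['score'],2),proj(f,x['position']).round()) for x in r[:2]])
u,v=proj(f,r[0]['position']).astype(int);u0=max(0,u-80);v0=max(0,v-80)
print(u0,v0)
cv2.imwrite('pics/c2.png',cv2.resize(f['img'][v0:v0+160,u0:u0+200,::-1],None,fx=3.5,fy=3.5,interpolation=cv2.INTER_CUBIC))
E
```

```text
[(array([ 0.5266, -0.3652,  0.0384]), 0.97, array([316., 207.]))]
236 126
```

View pics/c2.png

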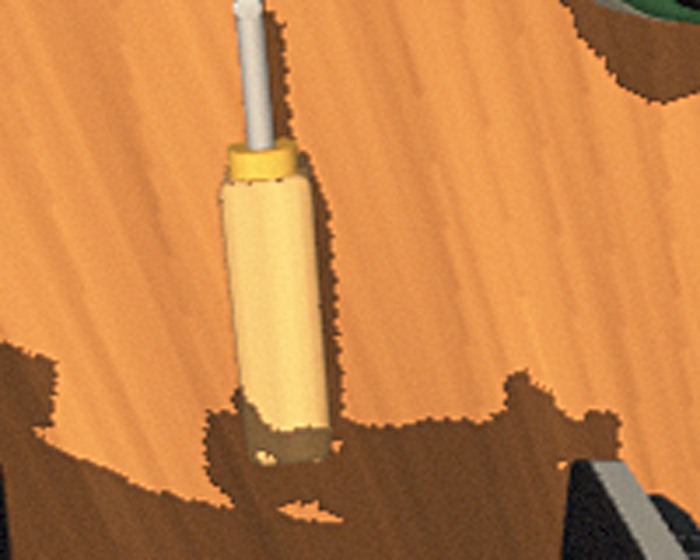

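The crop shows the handle from the ferrule at (264,160) to the tail at about (288,445), with the shank end at (248,5).

```bash
python3 - <<'E'
from h import *
f=dict(np.load('w2.npz'))
for k in('vfov','cx','cy'): f[k]=float(f[k])
P=lambda x,y,z:ray(f,236+x/3.5,126+y/3.5,z)
tip=P(249,3,.037);sh=P(260,148,.037);fr=P(266,180,.04);fer=P(263,146,.04);tl=P(288,432,.04);tl2=P(291,460,.04)
for n in('tip','sh','fer','fr','tl','tl2'):print(n,eval(n))
n=lambda a,b:np.linalg.norm((a-b)[:2])
print('tip-sh',n(tip,sh),'tip-tl',n(tip,tl),n(tip,tl2),'fr-tl',n(fr,tl),n(fer,tl),'sh-tl',n(sh,tl))
for a,b in((sh,tip),(tl,fr),(tl,tip)):d=b-a;print(np.degrees(np.arctan2(d[1],d[0])))
d=tip-tl;d/=np.linalg.norm(d[:2]);print('origin guess from tip end(99)',tip-d*99e-3,'dir',d)
E
```

```text
tip [ 0.5462 -0.2864  0.037 ]
sh [ 0.535  -0.3252  0.037 ]
fer [ 0.5363 -0.3243  0.04  ]
fr [ 0.5337 -0.3339  0.04  ]
tl [ 0.5122 -0.4122  0.04  ]
tl2 [ 0.5097 -0.4218  0.04  ]
tip-sh 0.04030281558660447 tip-tl 0.1302371258149561 0.1402063967711456 fr-tl 0.08115128710311507 0.09105905224186048 sh-tl 0.08994219122416372
73.92547411451577
74.62859191872741
74.86708222104639
origin guess from tip end(99) [ 0.5204 -0.382   0.0393] dir [ 0.2611  0.9653 -0.023 ]
```

```bash
python3 - <<'E'
from h import *
plan([.523,-.3705,.05],1.30,n=6)
E
```

```text
n 6 twist z -0.0125
[[-0.0038, -0.0005, 0.0204], [-0.0038, -0.0005, 0.0204], [-0.0038, -0.0005, 0.0204], [-0.0037, -0.0006, 0.0204], [-0.0037, -0.0006, 0.0204], [-0.0037, -0.0007, 0.0204]]
```

Emit:
apply_moves(claw=[0.06, 0.06, 0.06, 0.06, 0.06, 0.06, 0.06, 0.06, 0.06, 0.02, 0.02, 0.02, 0.02, 0.02, 0.02, 0.02, 0.02, 0.02], xyz=[[-0.004, 0, 0.02], [-0.004, -0.001, 0.02], [-0.004, 0, 0.02], [-0.004, -0.001, 0.02], [-0.004, 0, 0.02], [-0.003, -0.001, 0.022], [0, 0, 0.02], [0, 0, 0.02], [0, 0, 0], [0, 0, 0], [0, 0, 0], [0, 0, 0], [0, 0, 0], [0, 0, 0], [0, 0, 0], [0, 0, 0], [0, 0, 0], [0, 0, 0]], twist=[[0, 0, -0.013], [0, 0, -0.013], [0, 0, -0.013], [0, 0, -0.013], [0, 0, -0.013], [0, 0, -0.013], [0, 0, 0], [0, 0, 0], [0, 0, 0], [0, 0, 0], [0, 0, 0], [0, 0, 0], [0, 0, 0], [0, 0, 0], [0, 0, 0], [0, 0, 0], [0, 0, 0], [0, 0, 0]], force=90)

```text
clock: 7.0
position: [0.5237, -0.3725, 0.0119]
tool_rot: [3.14, 0.0, 1.302]
force: [-0.3, 1.8, 7.0]
grip_width: 0.0271
finger_force: 89.7
```

```bash
python3 - <<'E'
from h import *
plan([.471,-.0955,.10],1.304,start=[.5237,-.3725,.10])
E
```

```text
n 7 twist z -0.0003
[[0.0362, -0.0178, -0.0], [0.0362, -0.0178, -0.0], [0.0362, -0.0177, -0.0], [0.0362, -0.0177, -0.0], [0.0362, -0.0177, -0.0], [0.0362, -0.0177, -0.0], [0.0362, -0.0177, -0.0]]
```

Emit:
apply_moves(claw=[0.02, 0.02, 0.02, 0.02, 0.02, 0.02, 0.02, 0.02, 0.02, 0.02, 0.02, 0.02, 0.02], xyz=[[0, 0, -0.03], [0, 0, -0.03], [0, 0, -0.028], [0.036, -0.018, 0], [0.036, -0.018, 0], [0.036, -0.018, 0], [0.036, -0.018, 0], [0.036, -0.018, 0], [0.036, -0.017, 0], [0.036, -0.017, 0], [0, 0, 0], [0, 0, 0], [0, 0, 0]], twist=[[0, 0, 0], [0, 0, 0], [0, 0, 0], [0, 0, 0], [0, 0, 0], [0, 0, 0], [0, 0, 0], [0, 0, 0], [0, 0, 0], [0, 0, 0], [0, 0, 0], [0, 0, 0], [0, 0, 0]])

```text
clock: 8.3
position: [0.4706, -0.0972, 0.0989]
tool_rot: [3.14, -0.0, 1.301]
force: [0.5, 0.5, -2.4]
grip_width: 0.0266
finger_force: 89.2
```

```bash
python3 - <<'E'
from h import *
s=bot.observe()
f=grab('wrist');np.savez('w3.npz',**{k:f[k] for k in f})
R=Ro.from_euler('xyz',s['tool_rot']); p=np.array(s['position'])
q=lambda d:proj(f,p+R.apply(d))
print(p,s['tool_rot'],'shank-top at pin',q([.097,0,.0119-.037]),'foot',q([.097,0,.0119]),'ring',proj(f,[.4968,-.0018,.04]))
u,v=q([.097,0,.0119]).astype(int);u0=max(0,u-110);v0=max(0,v-90);print(u0,v0)
cv2.imwrite('pics/c3.png',cv2.resize(f['img'][v0:v0+170,u0:u0+220,::-1],None,fx=3.5,fy=3.5,interpolation=cv2.INTER_CUBIC))
E
```

```text
[ 0.4706 -0.0972  0.0989] [ 3.1404 -0.0001  1.3011] shank-top at pin [315.5388  71.024 ] foot [316.0557  80.055 ] ring [316.1034  83.4883]
206 0
```

View pics/c3.png

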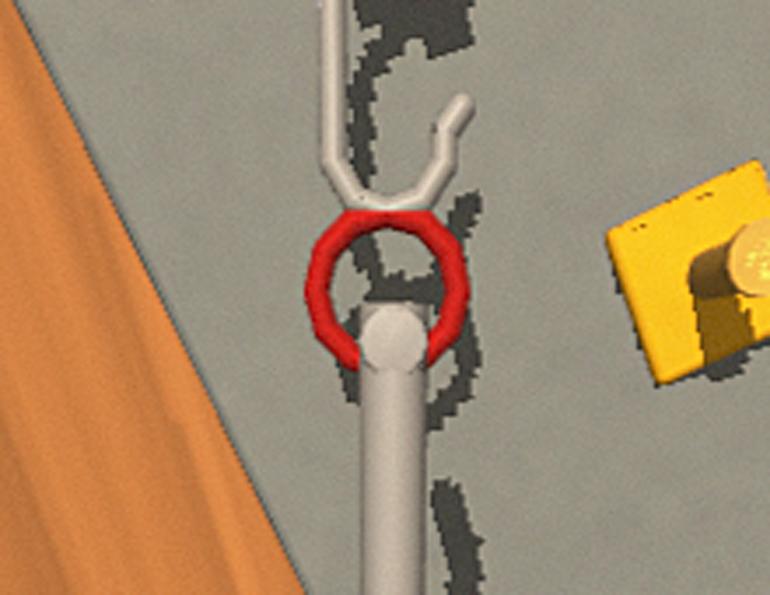

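The ring is at crop (388,288) where predicted; the pin's head at (393,337) is not where I assumed, so I'll recompute the tip offset.

```bash
python3 - <<'E'
from h import *
f=dict(np.load('w3.npz'))
for k in('vfov','cx','cy'): f[k]=float(f[k])
p=np.array([.4706,-.0972,.0989]);R=Ro.from_euler('xyz',[3.1404,-.0001,1.3011])
for z in (.124,.114,.104,.094): print(z,R.inv().apply(ray(f,206+393/3.5,337/3.5,z)-p))
print('ring',ray(f,206+388/3.5,288/3.5,.04))
# shank px width along its length
for v in (110,125,140,155,170,185): 
    row=f['img'][v,290:350].astype(int);print(v,[tuple(x) for x in row[12:44:3]])
V=f['view'];c=-V[:3,:3].T@V[:3,3];print('cam',R.inv().apply(c-p),R.inv().apply(-V[2,:3]))
cv2.imwrite('pics/c4.png',cv2.resize(f['img'][60:400,200:440,::-1],None,fx=1.75,fy=1.75,interpolation=cv2.INTER_CUBIC))
E
```

```text
0.124 [ 0.088   0.001  -0.0251]
0.114 [ 0.0884  0.0011 -0.0151]
0.104 [ 0.0887  0.0011 -0.0051]
0.094 [0.0891 0.0011 0.0049]
ring [ 0.4975 -0.0012  0.04  ]
110 [(np.int64(157), np.int64(150), np.int64(134)), (np.int64(69), np.int64(62), np.int64(58)), (np.int64(83), np.int64(78), np.int64(69)), (np.int64(165), np.int64(151), np.int64(137)), (np.int64(193), np.int64(180), np.int64(163)), (np.int64(202), np.int64(189), np.int64(170)), (np.int64(187), np.int64(175), np.int64(157)), (np.int64(170), np.int64(155), np.int64(140)), (np.int64(122), np.int64(114), np.int64(103)), (np.int64(160), np.int64(155), np.int64(139)), (np.int64(166), np.int64(160), np.int64(141))]
125 [(np.int64(152), np.int64(148), np.int64(130)), (np.int64(154), np.int64(149), np.int64(134)), (np.int64(146), np.int64(139), np.int64(127)), (np.int64(165), np.int64(154), np.int64(139)), (np.int64(190), np.int64(176), np.int64(159)), (np.int64(204), np.int64(185), np.int64(166)), (np.int64(188), np.int64(176), np.int64(156)), (np.int64(165), np.int64(154), np.int64(138)), (np.int64(117), np.int64(106), np.int64(96)), (
[... 1514 characters left out ...]
(101), np.int64(94), np.int64(85)), (np.int64(153), np.int64(145), np.int64(129)), (np.int64(158), np.int64(154), np.int64(135))]
185 [(np.int64(130), np.int64(115), np.int64(83)), (np.int64(151), np.int64(110), np.int64(58)), (np.int64(149), np.int64(109), np.int64(53)), (np.int64(158), np.int64(149), np.int64(133)), (np.int64(189), np.int64(173), np.int64(160)), (np.int64(196), np.int64(180), np.int64(164)), (np.int64(186), np.int64(169), np.int64(150)), (np.int64(153), np.int64(142), np.int64(128)), (np.int64(101), np.int64(88), np.int64(79)), (np.int64(168), np.int64(121), np.int64(61)), (np.int64(160), np.int64(134), np.int64(95))]
cam [ 0.0839  0.0008 -0.1421] [-0.3219 -0.0011  0.9468]
```

View pics/c4.png

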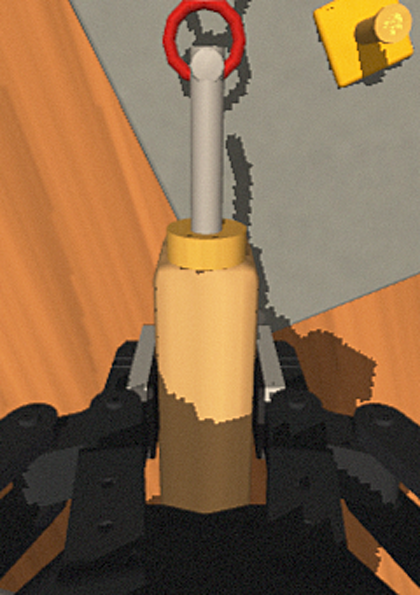

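Emit:
apply_moves(claw=[0.02, 0.02, 0.02, 0.02, 0.02, 0.02, 0.02, 0.02, 0.02, 0.02], xyz=[[0.006, -0.0005, 0], [0.005, -0.0005, 0], [0, 0, 0], [0, 0, 0.015], [0, 0, 0.015], [0, 0, 0.01], [0, 0, 0.01], [0, 0, 0.01], [0, 0, 0], [0, 0, 0]], twist=[[0, 0, 0], [0, 0, 0], [0, 0, 0], [0, 0, 0], [0, 0, 0], [0, 0, 0], [0, 0, 0], [0, 0, 0], [0, 0, 0], [0, 0, 0]])

```text
clock: 9.35
position: [0.4721, -0.0858, 0.0383]
tool_rot: [-3.141, 0.0, 1.302]
force: [0.0, -0.4, -1.7]
grip_width: 0.0266
finger_force: 89.2
```

```bash
python3 - <<'E'
from h import *
s=bot.observe();print(s['position'],s['tool_rot'],s['force'])
f=grab('wrist');np.savez('w4.npz',**{k:f[k] for k in f})
cv2.imwrite('pics/c5.png',cv2.resize(f['img'][0:190,200:400,::-1],None,fx=3,fy=3,interpolation=cv2.INTER_CUBIC))
E
```

```text
[ 0.4721 -0.0858  0.0383] [-3.1414  0.0001  1.3015] [ 0.0089 -0.361  -1.6956]
```

View pics/c5.png

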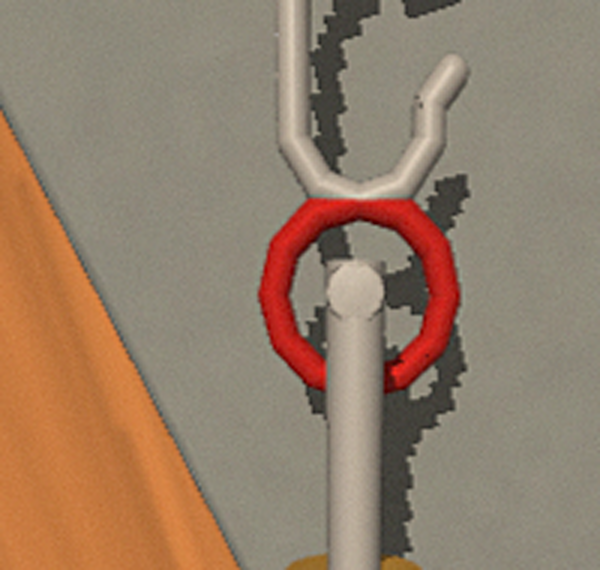

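```bash
python3 - <<'E'
from h import *
f=dict(np.load('w1.npz'))
for k in('vfov','cx','cy'): f[k]=float(f[k])
for u,v,z in((468,296,.08),(476,285,.08),(456,292,.08),(430,274,.05),(440,280,.03),(480,258,.04),(400,240,.04)):print(u,v,z,ray(f,u,v,z))
E
```

```text
468 296 0.08 [ 0.6588 -0.127   0.08  ]
476 285 0.08 [ 0.6695 -0.1156  0.08  ]
456 292 0.08 [ 0.6472 -0.1173  0.08  ]
430 274 0.05 [ 0.6317 -0.108   0.05  ]
440 280 0.03 [ 0.6462 -0.1366  0.03  ]
480 258 0.04 [ 0.696  -0.1142  0.04  ]
400 240 0.04 [ 0.6105 -0.0575  0.04  ]
```

Emit:
apply_moves(claw=[0.02, 0.02, 0.02, 0.02, 0.02, 0.02, 0.02], xyz=[[-0.004, 0, 0], [-0.005, 0, 0], [-0.005, 0, 0], [-0.005, 0, 0], [-0.005, 0, 0], [0, 0, 0], [0, 0, 0]], twist=[[0, 0, 0], [0, 0, 0], [0, 0, 0], [0, 0, 0], [0, 0, 0], [0, 0, 0], [0, 0, 0]])

```text
clock: 10.1
position: [0.4658, -0.1087, 0.0383]
tool_rot: [3.142, -0.0, 1.302]
force: [1.6, 4.1, -2.2]
grip_width: 0.0266
finger_force: 89.2
```

Emit:
apply_moves(claw=[0.02, 0.02, 0.02, 0.02, 0.02, 0.02, 0.02, 0.02, 0.02, 0.02], xyz=[[-0.005, 0, 0], [-0.005, 0, 0], [-0.005, 0, 0], [-0.005, 0, 0], [-0.005, 0, 0], [-0.005, 0, 0], [-0.005, 0, 0], [-0.005, 0, 0], [0, 0, 0], [0, 0, 0]], twist=[[0, 0, 0], [0, 0, 0], [0, 0, 0], [0, 0, 0], [0, 0, 0], [0, 0, 0], [0, 0, 0], [0, 0, 0], [0, 0, 0], [0, 0, 0]])

```text
clock: 11.1
position: [0.4553, -0.1463, 0.0382]
tool_rot: [-3.141, -0.001, 1.303]
force: [3.4, 9.7, -0.7]
grip_width: 0.0266
finger_force: 89.2
```

```bash
cat >> h.py <<'E'
S=np.array([.531,.1237])
def tip(s):
    R=Ro.from_euler('xyz',[np.pi,0,s['tool_rot'][2]]);return np.array(s['position'])+R.apply([.0885,.001,.0119])
def polar(p): d=p[:2]-S;return np.hypot(*d),np.degrees(np.arctan2(d[1],d[0]))
def rows(s,r1,th1,dyaw,n):
    r0,t0=polar(tip(s));y0=s['tool_rot'][2];P=[];
    def tcp(r,t,y):
        q=np.append(S+r*np.array([np.cos(np.radians(t)),np.sin(np.radians(t))]),0)
        return q-Ro.from_euler('xyz',[np.pi,0,y]).apply([.0885,.001,0])
    X=[]
    for i in range(n):
        a,b=[tcp(r0+(r1-r0)*k/n,t0+(th1-t0)*k/n,y0+dyaw*k/n) for k in(i,i+1)]
        X.append(np.round(Ro.from_euler('xyz',[np.pi,0,y0+dyaw*i/n]).inv().apply(b-a),4).tolist()[:2])
    print('twist',-dyaw/n,X)
E
python3 - <<'E'
from h import *
s=bot.observe();print(s['position'],s['tool_rot'],s['force'],np.linalg.norm(s['force'][:2]),polar(tip(s)))
f=grab('wrist');r=polar(tip(s))[0]
rows(s,.1935,-76.6,.25,20)
rows(s,.1935,-86,.17,14)
E
```

```text
[ 0.4553 -0.1463  0.0382] [-3.1411 -0.0011  1.3027] [ 3.3961  9.7183 -0.7144] 10.294610070326257 (np.float64(0.1919259978525902), np.float64(-105.4859701654153))
twist -0.0125 [[-0.0, 0.0059], [0.0, 0.0059], [0.0001, 0.0059], [0.0002, 0.0059], [0.0002, 0.0059], [0.0003, 0.0059], [0.0003, 0.0059], [0.0004, 0.0059], [0.0005, 0.0059], [0.0005, 0.0059], [0.0006, 0.0059], [0.0006, 0.0059], [0.0007, 0.0059], [0.0008, 0.0059], [0.0008, 0.0059], [0.0009, 0.0059], [0.001, 0.0059], [0.001, 0.0059], [0.0011, 0.0059], [0.0011, 0.0058]]
twist -0.012142857142857144 [[-0.0001, 0.0057], [-0.0, 0.0057], [0.0, 0.0057], [0.0001, 0.0057], [0.0002, 0.0057], [0.0002, 0.0057], [0.0003, 0.0057], [0.0003, 0.0057], [0.0004, 0.0057], [0.0004, 0.0057], [0.0005, 0.0057], [0.0006, 0.0057], [0.0006, 0.0057], [0.0007, 0.0057]]
```

Emit:
apply_moves(claw=[0.02, 0.02, 0.02, 0.02, 0.02, 0.02, 0.02, 0.02, 0.02, 0.02, 0.02, 0.02, 0.02, 0.02, 0.02], xyz=[[0, 0.0057, 0], [0, 0.0057, 0], [0, 0.0057, 0], [0, 0.0057, 0], [0.0002, 0.0057, 0], [0.0002, 0.0057, 0], [0.0003, 0.0057, 0], [0.0003, 0.0057, 0], [0.0004, 0.0057, 0], [0.0004, 0.0057, 0], [0.0005, 0.0057, 0], [0.0006, 0.0057, 0], [0.0006, 0.0057, 0], [0.0007, 0.0057, 0], [0, 0, 0]], twist=[[0, 0, -0.012], [0, 0, -0.012], [0, 0, -0.012], [0, 0, -0.012], [0, 0, -0.012], [0, 0, -0.012], [0, 0, -0.012], [0, 0, -0.012], [0, 0, -0.012], [0, 0, -0.012], [0, 0, -0.012], [0, 0, -0.012], [0, 0, -0.012], [0, 0, -0.012], [0, 0, 0]])

```text
clock: 12.65
position: [0.5343, -0.1566, 0.0379]
tool_rot: [-3.14, -0.002, 1.472]
force: [-0.5, 10.2, -1.3]
grip_width: 0.0265
finger_force: 89.2
```

```bash
python3 - <<'E'
from h import *
s=bot.observe();print(s['position'],s['tool_rot'],s['force'],np.linalg.norm(s['force'][:2]),polar(tip(s)))
f=grab('wrist');np.savez('w5.npz',**{k:f[k] for k in f})
rows(s,.1938,-76.6,.10,10)
print(proj(f,[.564,-.0146,.05]),proj(f,tip(s)+[0,0,.037]))
cv2.imwrite('pics/c6.png',cv2.resize(f['img'][0:190,200:440,::-1],None,fx=3,fy=3,interpolation=cv2.INTER_CUBIC))
E
```

```text
[ 0.5343 -0.1566  0.0379] [-3.1404 -0.0017  1.472 ] [-0.5365 10.1873 -1.2913] 10.201437367526164 (np.float64(0.19273416421555473), np.float64(-86.12348764103649))
twist -0.01 [[0.0004, 0.0041], [0.0005, 0.0041], [0.0005, 0.0041], [0.0005, 0.0041], [0.0005, 0.0041], [0.0006, 0.0041], [0.0006, 0.004], [0.0006, 0.004], [0.0006, 0.004], [0.0006, 0.004]]
[357.1189 -64.642 ] [317.6414  94.5149]
```

View pics/c6.png

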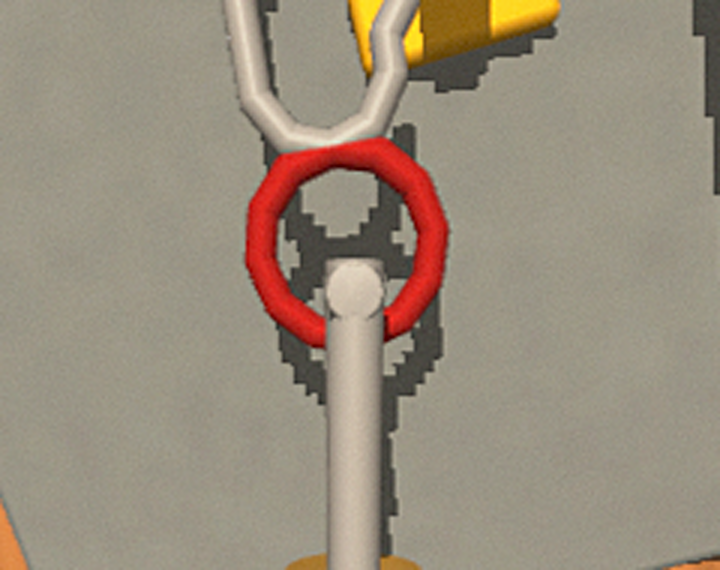

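Emit:
apply_moves(claw=[0.02, 0.02, 0.02, 0.02, 0.02], xyz=[[0.0004, 0.0041, 0], [0.0004, 0.0041, 0], [0.0005, 0.0041, 0], [0.0005, 0.0041, 0], [0.0005, 0.0041, 0]], twist=[[0, 0, -0.01], [0, 0, -0.01], [0, 0, -0.01], [0, 0, -0.01], [0, 0, -0.01]])

```text
clock: 13.2
position: [0.5542, -0.1559, 0.0378]
tool_rot: [-3.14, -0.002, 1.522]
force: [-2.0, 10.6, -1.1]
grip_width: 0.0268
finger_force: 89.2
```

```bash
python3 - <<'E'
from h import *
s=bot.observe();print(s['position'],s['tool_rot'],s['force'],np.linalg.norm(s['force'][:2]),polar(tip(s)))
f=grab('top'); g=grab('scene')
for ff in(f,g): print(proj(ff,[.564,-.0146,.05]),proj(ff,tip(s)))
a=f['img'][150:260,240:400,::-1];u,v=proj(g,[.564,-.0146,.05]).astype(int);b=g['img'][v-55:v+55,u-80:u+80,::-1]
cv2.imwrite('pics/c7.png',cv2.resize(np.hstack([a,b]),None,fx=2.5,fy=2.5,interpolation=cv2.INTER_CUBIC))
rows(s,.1938,-76.6,.05,5)
E
```

```text
[ 0.5542 -0.1559  0.0378] [-3.1396 -0.0018  1.5216] [-1.9862 10.5535 -1.0996] 10.738770646799791 (np.float64(0.19341899453945252), np.float64(-81.50270038114091))
[329.9848 186.7819] [351.1454 190.1679]
[314.9158 224.7909] [299.5438 222.6273]
twist -0.01 [[0.0006, 0.0041], [0.0006, 0.0041], [0.0006, 0.0041], [0.0007, 0.0041], [0.0007, 0.0041]]
```

View pics/c7.png

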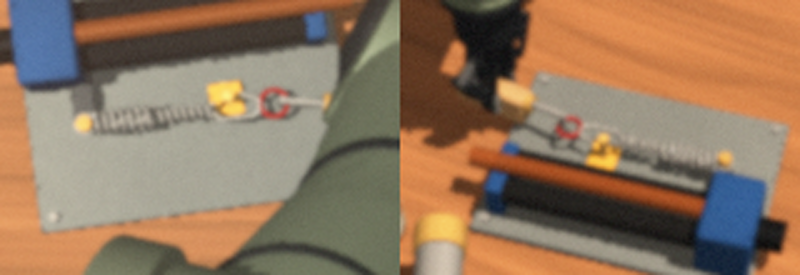

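The crops show the post lying at the hook's mouth with the ring just beyond it. That uses up my picture views, so I'll go on by numbers.

Emit:
apply_moves(claw=[0.02, 0.02, 0.02, 0.02, 0.02, 0.02], xyz=[[0.0006, 0.0041, 0], [0.0006, 0.0041, 0], [0.0006, 0.0041, 0], [0.0007, 0.0041, 0], [0.0007, 0.0041, 0], [0, 0, 0]], twist=[[0, 0, -0.01], [0, 0, -0.01], [0, 0, -0.01], [0, 0, -0.01], [0, 0, -0.01], [0, 0, 0]])

```text
clock: 13.9
position: [0.575, -0.1531, 0.0377]
tool_rot: [-3.14, -0.002, 1.572]
force: [-2.3, 9.9, -1.3]
grip_width: 0.0268
finger_force: 89.2
```

```bash
python3 - <<'E'
from h import *
s=bot.observe();print(s['position'],s['tool_rot'],s['force'],np.linalg.norm(s['force'][:2]),polar(tip(s)))
F=np.array(s['force'][:2]);print('force angle',np.degrees(np.arctan2(-F[1],-F[0])))
rows(s,.1735,-76.6,0,4)
E
```

```text
[ 0.575  -0.1531  0.0377] [-3.1397 -0.002   1.572 ] [-2.28    9.9319 -1.2879] 10.190257209337616 (np.float64(0.19360743933794497), np.float64(-76.59687249199678))
force angle -77.07092298986058
twist 0.0 [[0.0049, -0.0012], [0.0049, -0.0012], [0.0049, -0.0012], [0.0049, -0.0012]]
```

Emit:
apply_moves(claw=[0.02, 0.02, 0.02, 0.02], xyz=[[0.004, -0.001, 0], [0.004, -0.001, 0], [0.004, -0.001, 0], [0, 0, 0]], twist=[[0, 0, 0], [0, 0, 0], [0, 0, 0], [0, 0, 0]])

```text
clock: 14.3
position: [0.5716, -0.1411, 0.0378]
tool_rot: [-3.14, -0.002, 1.572]
force: [-1.8, 7.5, -1.3]
grip_width: 0.0268
finger_force: 89.2
```

```bash
python3 - <<'E'
from h import *
s=bot.observe();F=np.array(s['force'][:2]);print(s['force'],np.hypot(*F),polar(tip(s)),'force angle',np.degrees(np.arctan2(-F[1],-F[0])))
E
```

```text
[-1.8208  7.4877 -1.3358] 7.705889956168918 (np.float64(0.18108571620908404), np.float64(-76.7537689408672)) force angle -76.33218236545531
```

Emit:
apply_moves(claw=[0.02, 0.02, 0.02], xyz=[[0.004, -0.001, 0], [0.003, -0.001, 0], [0, 0, 0]], twist=[[0, 0, 0], [0, 0, 0], [0, 0, 0]])

```text
clock: 14.6
position: [0.5696, -0.1344, 0.0379]
tool_rot: [-3.14, -0.001, 1.571]
force: [-1.8, 6.8, -0.5]
grip_width: 0.0267
finger_force: 89.2
```

```bash
python3 - <<'E'
from h import *
s=bot.observe();F=np.array(s['force'][:2]);print(s['force'],np.hypot(*F),polar(tip(s)),'force angle',np.degrees(np.arctan2(-F[1],-F[0])))
E
```

```text
[-1.8369  6.7516 -0.524 ] 6.997066630376586 (np.float64(0.17417905418586538), np.float64(-76.86079196917629)) force angle -74.7798003581894
```

Emit:
apply_moves(claw=[0.02, 0.02, 0.02, 0.02, 0.02, 0.02], xyz=[[0.002, -0.0005, 0], [0.002, -0.0005, 0], [0.002, -0.0005, 0], [0.001, 0, 0], [0, 0, 0], [0, 0, 0]], twist=[[0, 0, 0], [0, 0, 0], [0, 0, 0], [0, 0, 0], [0, 0, 0], [0, 0, 0]])

```text
clock: 15.2
position: [0.5687, -0.1294, 0.0383]
tool_rot: [-3.141, 0.0, 1.57]
force: [0.4, 0.9, -1.6]
grip_width: 0.0265
finger_force: 89.2
```

```bash
python3 - <<'E'
from h import *
s=bot.observe();F=np.array(s['force'][:2]);print(s['force'],np.hypot(*F),polar(tip(s)),'force angle',np.degrees(np.arctan2(-F[1],-F[0])))
E
```

```text
[ 0.4287  0.856  -1.6026] 0.9573252908406568 (np.float64(0.16907355643080285), np.float64(-76.73700015526639)) force angle -116.60457669496071
```

Emit:
apply_moves(claw=[0.02, 0.02, 0.02, 0.02], xyz=[[0.002, -0.0005, 0], [0.002, -0.0005, 0], [0, 0, 0], [0, 0, 0]], twist=[[0, 0, 0], [0, 0, 0], [0, 0, 0], [0, 0, 0]])

```text
clock: 15.6
position: [0.5678, -0.1251, 0.0383]
tool_rot: [3.142, 0.0, 1.57]
force: [-0.7, -0.5, -1.6]
grip_width: 0.0262
finger_force: 89.2
```

```bash
python3 - <<'E'
from h import *
s=bot.observe();print(s['force'],polar(tip(s)))
f=grab('wrist');g=f
hs=f['img'];t=tip(s)
m=(blob(f,(0,150,60),(6,255,255),(250,0,400,190))|blob(f,(170,150,60),(180,255,255),(250,0,400,190)))
c=max(cv2.findContours(m,cv2.RETR_EXTERNAL,cv2.CHAIN_APPROX_NONE)[0],key=len)
h=cv2.convexHull(c);(u,v),r=cv2.minEnclosingCircle(h);p=ray(f,u,v,.04);print('ring',u,v,r,p,polar(p),'rel tip',p[:2]-t[:2])
E
```

```text
[-0.731  -0.5333 -1.6186] (np.float64(0.16470329572474968), np.float64(-76.71746748751686))
ring 316.154052734375 92.40473937988281 35.78596878051758 [ 0.5682 -0.0348  0.04  ] (np.float64(0.16277246195399556), np.float64(-76.78361854362764)) rel tip [-0.0006  0.0018]
```

Emit:
apply_moves(claw=[0.02, 0.02, 0.02, 0.02, 0.02, 0.02, 0.02, 0.02], xyz=[[0.0005, 0, -0.003], [0.0005, 0, -0.005], [0.0005, 0, -0.008], [0, 0, -0.012], [0, 0, -0.02], [0, 0, -0.02], [0, 0, 0], [0, 0, 0]], twist=[[0, 0, 0], [0, 0, 0], [0, 0, 0], [0, 0, 0], [0, 0, 0], [0, 0, 0], [0, 0, 0], [0, 0, 0]])

```text
clock: 16.45
position: [0.568, -0.1235, 0.1069]
tool_rot: [3.141, -0.0, 1.57]
force: [-0.4, -0.0, -1.6]
grip_width: 0.0266
finger_force: 89.2
```

```bash
python3 - <<'E'
from h import *
s=bot.observe();print(s['position'],s['tool_rot'],s['force'])
f=grab('wrist')
m=(blob(f,(0,150,60),(6,255,255),(250,0,400,190))|blob(f,(170,150,60),(180,255,255),(250,0,400,190)))
c=max(cv2.findContours(m,cv2.RETR_EXTERNAL,cv2.CHAIN_APPROX_NONE)[0],key=len)
(u,v),r=cv2.minEnclosingCircle(cv2.convexHull(c));p=ray(f,u,v,.04);print('ring',p,polar(p))
plan([.5237,-.3725,.09],1.302,n=7)
E
```

```text
[ 0.568  -0.1235  0.1069] [ 3.1405 -0.      1.57  ] [-0.4009 -0.0138 -1.5697]
ring [ 0.5677 -0.0347  0.04  ] (np.float64(0.16264362803478302), np.float64(-76.95220169656243))
n 7 twist z 0.0383
[[-0.0356, -0.0063, 0.0023], [-0.0358, -0.0049, 0.0023], [-0.036, -0.0035, 0.0023], [-0.0361, -0.0021, 0.0023], [-0.0361, -0.0007, 0.0023], [-0.0361, 0.0006, 0.0023], [-0.0361, 0.002, 0.0023]]
```

Spring stays seated on the post. Now I'll set the puller down at its old spot.

Emit:
apply_moves(claw=[0.02, 0.02, 0.02, 0.02, 0.02, 0.02, 0.02, 0.02, 0.02, 0.02, 0.02, 0.02, 0.02, 0.02, 0.02], xyz=[[-0.036, -0.006, 0.002], [-0.036, -0.005, 0.002], [-0.036, -0.004, 0.002], [-0.036, -0.002, 0.002], [-0.036, -0.001, 0.002], [-0.036, 0.001, 0.002], [-0.036, 0.002, 0.003], [0, 0, 0.02], [0, 0, 0.02], [0, 0, 0.02], [0, 0, 0.01], [0, 0, 0.003], [0, 0, 0.002], [0, 0, 0], [0, 0, 0]], twist=[[0, 0, 0.038], [0, 0, 0.038], [0, 0, 0.038], [0, 0, 0.038], [0, 0, 0.038], [0, 0, 0.038], [0, 0, 0.038], [0, 0, 0], [0, 0, 0], [0, 0, 0], [0, 0, 0], [0, 0, 0], [0, 0, 0], [0, 0, 0], [0, 0, 0]])

```text
clock: 18.0
position: [0.5243, -0.3732, 0.0171]
tool_rot: [3.141, 0.0, 1.304]
force: [-0.3, 0.7, -1.4]
grip_width: 0.0267
finger_force: 89.2
```

Emit:
apply_moves(claw=[0.02, 0.02, 0.02, 0.02, 0.02], xyz=[[0, 0, 0.002], [0, 0, 0.002], [0, 0, 0.001], [0, 0, 0], [0, 0, 0]], twist=[[0, 0, 0], [0, 0, 0], [0, 0, 0], [0, 0, 0], [0, 0, 0]])

```text
clock: 18.5
position: [0.524, -0.373, 0.0119]
tool_rot: [3.141, -0.0, 1.304]
force: [-2.2, 3.3, 9.8]
grip_width: 0.0266
finger_force: 90.8
```

```bash
python3 - <<'E'
from h import *
plan([.48,.305,.21],3.14,start=[.524,-.373,.18],n=16)
E
```

```text
n 16 twist z -0.1148
[[0.0401, -0.0138, -0.0019], [0.0415, -0.0091, -0.0019], [0.0422, -0.0043, -0.0019], [0.0425, 0.0005, -0.0019], [0.0421, 0.0054, -0.0019], [0.0412, 0.0102, -0.0019], [0.0398, 0.0148, -0.0019], [0.0378, 0.0193, -0.0019], [0.0354, 0.0235, -0.0019], [0.0325, 0.0274, -0.0019], [0.0291, 0.0309, -0.0019], [0.0254, 0.0341, -0.0019], [0.0213, 0.0367, -0.0019], [0.017, 0.0389, -0.0019], [0.0124, 0.0406, -0.0019], [0.0077, 0.0418, -0.0019]]
```

Emit:
apply_moves(claw=[0.06, 0.06, 0.06, 0.06, 0.06, 0.06, 0.06, 0.06, 0.06], xyz=[[0, 0, 0], [0, 0, 0], [0, 0, 0], [0, 0, -0.015], [0, 0, -0.03], [0, 0, -0.04], [0, 0, -0.04], [0, 0, -0.04], [0, 0, 0]], twist=[[0, 0, 0], [0, 0, 0], [0, 0, 0], [0, 0, 0], [0, 0, 0], [0, 0, 0], [0, 0, 0], [0, 0, 0], [0, 0, 0]])

```text
clock: 19.4
position: [0.5255, -0.3747, 0.1827]
tool_rot: [3.134, 0.002, 1.303]
force: [0.9, -0.5, -0.7]
grip_width: 0.0602
finger_force: 0.0
```

```bash
python3 - <<'E'
from h import *
s=bot.observe();print(s['position'],s['grip_width'],s['force'])
f=grab('wrist');print([(x['position'],x['score']) for x in bot.find_in('wrist','puller')[:1]])
E
```

```text
[ 0.5255 -0.3747  0.1827] 0.06017354967764369 [ 0.8568 -0.5468 -0.6809]
[([0.5275, -0.3636, 0.0384], 0.98)]
```

Emit:
apply_moves(claw=[0.06, 0.06, 0.06, 0.06, 0.06, 0.06, 0.06, 0.06, 0.06, 0.06, 0.06, 0.06, 0.06, 0.06, 0.06, 0.06, 0.06, 0.06], xyz=[[0.04, -0.014, -0.002], [0.042, -0.009, -0.002], [0.042, -0.004, -0.002], [0.043, 0, -0.002], [0.042, 0.005, -0.002], [0.041, 0.01, -0.002], [0.04, 0.015, -0.002], [0.038, 0.019, -0.002], [0.035, 0.024, -0.002], [0.033, 0.027, -0.002], [0.029, 0.031, -0.002], [0.025, 0.034, -0.002], [0.021, 0.037, -0.002], [0.017, 0.039, -0.002], [0.012, 0.041, -0.002], [0.008, 0.042, -0.002], [0, 0, 0], [0, 0, 0]], twist=[[0, 0, -0.115], [0, 0, -0.115], [0, 0, -0.115], [0, 0, -0.115], [0, 0, -0.115], [0, 0, -0.115], [0, 0, -0.115], [0, 0, -0.115], [0, 0, -0.115], [0, 0, -0.115], [0, 0, -0.115], [0, 0, -0.115], [0, 0, -0.115], [0, 0, -0.115], [0, 0, -0.115], [0, 0, -0.115], [0, 0, 0], [0, 0, 0]])

```text
clock: 21.3
position: [0.4779, 0.3063, 0.2073]
tool_rot: [-3.141, -0.002, -3.138]
force: [-0.1, -1.0, -0.3]
grip_width: 0.06
finger_force: 0.0
```

```bash
python3 - <<'E'
from h import *
s=bot.observe();print(s['position'],s['tool_rot'],s['force'])
f=grab('wrist');np.savez('w6.npz',**{k:f[k] for k in f})
for n in('guard','switchbox','start'):print(n,[(x['position'],round(x['score'],2),proj(f,x['position']).round()) for x in bot.find_in('wrist',n)[:2]])
R=(blob(f,(0,150,60),(6,255,255),(0,0,640,400))|blob(f,(172,150,60),(180,255,255),(0,0,640,400)))
for c in sorted(cv2.findContours(R,cv2.RETR_EXTERNAL,cv2.CHAIN_APPROX_NONE)[0],key=cv2.contourArea)[-3:]:
    r=cv2.minAreaRect(c);print('red',cv2.contourArea(c),r,cv2.boxPoints(r).tolist());q=ray(f,*r[0],.079);print(q)
Y=blob(f,(20,120,80),(40,255,255),(0,0,640,400));cs=sorted(cv2.findContours(Y,cv2.RETR_EXTERNAL,cv2.CHAIN_APPROX_NONE)[0],key=cv2.contourArea)[-2:]
for c in cs: r=cv2.minAreaRect(c);print('amber',cv2.contourArea(c),r,cv2.boxPoints(r).round().tolist())
E
```

```text
[0.4779 0.3063 0.2073] [-3.1406 -0.0016 -3.1384] [-0.1022 -1.0013 -0.3107]
guard [([0.5068, 0.312, 0.0809], 0.71, array([322., 221.]))]
switchbox [([0.4966, 0.3128, 0.0766], 0.56, array([323., 210.]))]
start [([0.5575, -0.0137, 0.0192], 0.43, array([ 71., 238.]))]
red 0.0 ((342.0, 11.0), (0.0, 0.0), 0.0) [[342.0, 11.0], [342.0, 11.0], [342.0, 11.0], [342.0, 11.0]]
[0.3196 0.3269 0.079 ]
red 155.0 ((40.44827651977539, 253.12069702148438), (24.697479248046875, 20.797876358032227), 68.19859313964844) [[26.206899642944336, 245.51724243164062], [45.517242431640625, 237.79310607910156], [54.68965148925781, 260.7241516113281], [35.379310607910156, 268.44830322265625]]
[0.5464 0.0067 0.079 ]
red 515.0 ((332.1416320800781, 166.8294677734375), (18.931119918823242, 30.791582107543945), 8.746162414550781) [[320.4450988769531, 180.60693359375], [325.1271667480469, 150.17340087890625], [343.8381652832031, 153.052001953125], [339.1560974121094, 183.48553466796875]]
[0.4503 0.3215 0.079 ]
amber 102.5 ((77.29479217529297, 245.91616821289062), (12.088546752929688, 24.177093505859375), 81.25383758544922) [[64.0, 242.0], [88.0, 238.0], [90.0, 250.0], [66.0, 254.0]]
amber 6007.0 ((323.95343017578125, 224.847412109375), (67.8676986694336, 98.53203582763672), 7.640407085418701) [[284.0, 269.0], [297.0, 172.0], [364.0, 181.0], [351.0, 278.0]]
```

```bash
python3 - <<'E'
from h import *
f=dict(np.load('w6.npz'))
for k in('vfov','cx','cy'): f[k]=float(f[k])
g=lambda u,v,z=.079:ray(f,u,v,z)
a=g(334.5,151.6);b=g(329.8,182.0);d=b-a;print('tab ends',a,b,np.degrees(np.arctan2(d[1],d[0])))
a=g((297+364)/2,(172+181)/2,.082);b=g((284+351)/2,(269+278)/2,.082);d=b-a;print('amber',a,b,np.linalg.norm(d),np.degrees(np.arctan2(d[1],d[0])))
y=np.radians(-8.5);t=np.array([.4503,.3215]);u=np.array([np.cos(y),np.sin(y)])
print('hinge',t+.122*u,'button',t+.048*u)
plan([.4503,.3215,.15],np.radians(180-8.5),n=5)
E
```

```text
tab ends [0.4355 0.3235 0.079 ] [0.4656 0.3195 0.079 ] -7.494931804260563
amber [0.4592 0.3199 0.082 ] [0.5687 0.3077 0.082 ] 0.11011456543511652 -6.369688699540274
hinge [0.571  0.3035] button [0.4978 0.3144]
n 5 twist z 0.0297
[[0.0057, 0.0034, 0.0116], [0.0058, 0.0032, 0.0116], [0.0059, 0.003, 0.0116], [0.006, 0.0028, 0.0116], [0.0061, 0.0027, 0.0116]]
```

```bash
python3 - <<'E'
from h import *
plan([.4443,.3222,.10],np.radians(173),n=6)
E
```

```text
n 6 twist z 0.0204
[[0.0058, 0.0029, 0.018], [0.0058, 0.0028, 0.018], [0.0059, 0.0027, 0.018], [0.0059, 0.0026, 0.018], [0.006, 0.0024, 0.018], [0.006, 0.0023, 0.018]]
```

Emit:
apply_moves(claw=[0.045, 0.045, 0.045, 0.045, 0.045, 0.045, 0.045, 0.045, 0.045, 0.045], xyz=[[0.006, 0.003, 0.018], [0.006, 0.003, 0.018], [0.006, 0.003, 0.018], [0.006, 0.003, 0.018], [0.006, 0.002, 0.018], [0.006, 0.002, 0.018], [0, 0, 0.013], [0, 0, 0.013], [0, 0, 0.012], [0, 0, 0]], twist=[[0, 0, 0.02], [0, 0, 0.02], [0, 0, 0.02], [0, 0, 0.02], [0, 0, 0.02], [0, 0, 0.02], [0, 0, 0], [0, 0, 0], [0, 0, 0], [0, 0, 0]])

```text
clock: 22.5
position: [0.4432, 0.3229, 0.0609]
tool_rot: [-3.14, -0.001, 3.024]
force: [0.3, 0.1, -0.2]
grip_width: 0.0452
finger_force: 0.0
```

Emit:
apply_moves(claw=[0.01, 0.01, 0.01, 0.01, 0.01, 0.01, 0.01], xyz=[[0, 0, 0], [0, 0, 0], [0, 0, 0], [0, 0, 0], [0, 0, 0], [0, 0, 0], [0, 0, 0]], twist=[[0, 0, 0], [0, 0, 0], [0, 0, 0], [0, 0, 0], [0, 0, 0], [0, 0, 0], [0, 0, 0]], force=20)

```text
clock: 23.2
position: [0.4435, 0.3223, 0.0629]
tool_rot: [-3.14, -0.0, 3.023]
force: [-1.6, -8.7, 4.7]
grip_width: 0.0177
finger_force: 21.3
```

Emit:
apply_moves(claw=[0.01, 0.01, 0.01, 0.01, 0.01, 0.01], xyz=[[-0.0028, -0.0005, -0.0127], [-0.0041, -0.0005, -0.0123], [-0.0053, 0, -0.0119], [-0.0065, 0, -0.0113], [-0.0076, 0, -0.0106], [0, 0, 0]], twist=[[0, 0, 0], [0, 0, 0], [0, 0, 0], [0, 0, 0], [0, 0, 0], [0, 0, 0]])

```text
clock: 23.8
position: [0.4704, 0.3182, 0.1231]
tool_rot: [-3.141, 0.001, 3.022]
force: [-1.7, -8.6, -0.5]
grip_width: 0.0173
finger_force: 20.0
```

Emit:
apply_moves(claw=[0.01, 0.01, 0.01, 0.01, 0.01, 0.01, 0.01, 0.01, 0.01, 0.01, 0.01, 0.01], xyz=[[-0.0086, -0.0005, -0.0098], [-0.0095, -0.0005, -0.0089], [-0.0103, 0, -0.0079], [-0.0111, 0, -0.0068], [-0.0117, 0, -0.0057], [-0.0122, 0, -0.0045], [-0.0126, 0, -0.0032], [-0.0129, 0, -0.0019], [-0.013, 0, -0.0007], [-0.013, 0, 0.0006], [0, 0, 0], [0, 0, 0]], twist=[[0, 0, 0], [0, 0, 0], [0, 0, 0], [0, 0, 0], [0, 0, 0], [0, 0, 0], [0, 0, 0], [0, 0, 0], [0, 0, 0], [0, 0, 0], [0, 0, 0], [0, 0, 0]])

```text
clock: 25.0
position: [0.5843, 0.3017, 0.1708]
tool_rot: [-3.138, 0.0, 3.021]
force: [-1.8, -17.4, 4.3]
grip_width: 0.0174
finger_force: 20.4
```

Emit:
apply_moves(claw=[0.04, 0.04, 0.04, 0.04, 0.04, 0.04, 0.04, 0.04], xyz=[[0, 0, 0], [0, 0, 0], [0, 0, 0], [0, 0, 0], [0, 0, -0.015], [0, 0, -0.03], [0, 0, -0.02], [0, 0, 0]], twist=[[0, 0, 0], [0, 0, 0], [0, 0, 0], [0, 0, 0], [0, 0, 0], [0, 0, 0], [0, 0, 0], [0, 0, 0]])

```text
clock: 25.8
position: [0.5846, 0.3059, 0.2391]
tool_rot: [3.138, 0.004, 3.024]
force: [-1.0, -0.1, -0.1]
grip_width: 0.0405
finger_force: 0.0
```

```bash
python3 - <<'E'
from h import *
s=bot.observe();print(s['position'],s['tool_rot'],s['force'])
for cam in('wrist','top','scene'):
    f=grab(cam);np.savez('w7%s.npz'%cam,**{k:f[k] for k in f})
    for n in('start_top','guard'):print(cam,n,[(x['position'],round(x['score'],2),proj(f,x['position']).round()) for x in bot.find_in(cam,n)[:2]])
    G=blob(f,(50,120,60),(85,255,255),(0,0,640,400));q=proj(f,[.498,.3157,.072]);print('pred',q)
    for c in sorted(cv2.findContours(G,cv2.RETR_EXTERNAL,cv2.CHAIN_APPROX_NONE)[0],key=cv2.contourArea)[-3:]:
        (u,v),r=cv2.minEnclosingCircle(c);print('green',cv2.contourArea(c),u,v,r,ray(f,u,v,.072))
    R=(blob(f,(0,150,60),(6,255,255),(0,0,640,400))|blob(f,(172,150,60),(180,255,255),(0,0,640,400)))
    for c in sorted(cv2.findContours(R,cv2.RETR_EXTERNAL,cv2.CHAIN_APPROX_NONE)[0],key=cv2.contourArea)[-4:]:
        (u,v),r=cv2.minEnclosingCircle(c);print('red',cv2.contourArea(c),u,v,ray(f,u,v,.173),ray(f,u,v,.04))
E
```

```text
[0.5846 0.3059 0.2391] [3.1383 0.0041 3.0238] [-0.9976 -0.0603 -0.0868]
wrist start_top [([0.4955, 0.3135, 0.0714], 0.97, array([313., 100.])), ([0.5759, 0.2996, 0.1588], 0.66, array([307., 201.]))]
wrist guard [([0.5765, 0.3045, 0.1594], 0.95, array([313., 201.]))]
pred [315.3829 102.0512]
green 0.0 303.0 330.0 9.999999747378752e-05 [0.7903 0.2635 0.072 ]
green 0.0 300.0 329.0 9.999999747378752e-05 [0.7881 0.2596 0.072 ]
green 571.5 314.0773010253906 101.83753967285156 14.20346450805664 [0.4976 0.3144 0.072 ]
red 33.5 271.5 337.5 [0.7014 0.2501 0.173 ] [0.8286 0.208  0.04  ]
red 78.0 287.0 162.0 [0.5389 0.2897 0.173 ] [0.5621 0.2729 0.04  ]
red 152.5 48.0 194.0 [0.5419 0.1023 0.173 ] [ 0.567  -0.0344  0.04  ]
red 459.5 310.5249938964844 212.0 [0.5806 0.3022 0.173 ] [0.6306 0.2934 0.04  ]
top start_top []
top guard [([0.5718, 0.2875, 0.1595], 0.9, array([193., 174.]))]
pred [189.9905 209.6993]
green 0.0 188.0 207.0 9.999999747378752e-05 [0.5043 0.3207 0.072 ]
red 8.5 211.0 185.5 [0.5466 0.2446 0.173 ] [0.5602 0.2762 0.04  ]
red 24.5 248.0 70.5 [0.8033 0.1747 0.173 ] [0.8507 0.1971 0.
[... 159 characters left out ...]
p [([0.5542, 0.0165, 0.0387], 0.34, array([326., 228.]))]
scene guard [([0.5933, 0.3046, 0.1261], 0.86, array([424., 257.]))]
pred [434.8327 242.9149]
green 0.0 228.0 0.0 9.999999747378752e-05 [-0.4341 -0.9481  0.072 ]
green 8.5 435.21429443359375 241.2142791748047 2.525479793548584 [0.4921 0.3151 0.072 ]
green 43.5 230.0 307.0 5.385264873504639 [ 0.8923 -0.0855  0.072 ]
red 60.0 265.0 304.6363525390625 [0.8915 0.0249 0.173 ] [ 0.8381 -0.0224  0.04  ]
red 80.0 584.0 57.0 [-0.4387  0.5773  0.173 ] [-0.6876  0.6112  0.04  ]
red 116.5 108.02941131591797 135.3235321044922 [ 0.6038 -0.6805  0.173 ] [ 0.5081 -0.8315  0.04  ]
red 385.5 116.0 238.0 [ 0.8882 -0.3982  0.173 ] [ 0.8344 -0.5077  0.04  ]
```

Emit:
apply_moves(claw=[0, 0, 0, 0, 0, 0, 0, 0, 0, 0], xyz=[[0.03, -0.0005, 0], [0.03, -0.0005, 0], [0.0275, -0.0005, 0], [0, 0, 0.04], [0, 0, 0.04], [0, 0, 0.04], [0, 0, 0.02], [0, 0, 0.012], [0, 0, 0], [0, 0, 0]], twist=[[0, 0, 0], [0, 0, 0], [0, 0, 0], [0, 0, 0], [0, 0, 0], [0, 0, 0], [0, 0, 0], [0, 0, 0], [0, 0, 0], [0, 0, 0]])

```text
clock: 27.25
position: [0.4968, 0.3142, 0.0838]
tool_rot: [3.141, 0.001, 3.024]
force: [-0.3, 1.3, 0.1]
grip_width: 0.0003
finger_force: 0.0
```

Emit:
apply_moves(claw=[0, 0, 0, 0, 0, 0, 0, 0], xyz=[[0, 0, 0.006], [0, 0, 0.003], [0, 0, 0.003], [0, 0, 0.002], [0, 0, 0.002], [0, 0, 0.001], [0, 0, 0], [0, 0, 0]], twist=[[0, 0, 0], [0, 0, 0], [0, 0, 0], [0, 0, 0], [0, 0, 0], [0, 0, 0], [0, 0, 0], [0, 0, 0]])

```text
clock: 28.05
position: [0.4965, 0.314, 0.0661]
tool_rot: [3.141, 0.0, 3.024]
force: [0.2, -0.5, 5.0]
grip_width: 0.0001
finger_force: 2.5
```

Emit:
apply_moves(claw=[0, 0, 0], xyz=[[0, 0, 0.001], [0, 0, 0], [0, 0, 0]], twist=[[0, 0, 0], [0, 0, 0], [0, 0, 0]])

```text
clock: 28.35
position: [0.4966, 0.3141, 0.0658]
tool_rot: [3.141, 0.001, 3.024]
force: [-4.4, -2.5, 19.5]
grip_width: 0.0001
finger_force: 9.7
```

Emit:
apply_moves(claw=[0, 0, 0, 0, 0, 0, 0, 0], xyz=[[0, 0, -0.01], [0, 0, -0.03], [0, 0, -0.04], [0, 0, -0.04], [0, 0, -0.04], [0.02, 0, -0.02], [0, 0, 0], [0, 0, 0]], twist=[[0, 0, 0], [0, 0, 0], [0, 0, 0], [0, 0, 0], [0, 0, 0], [0, 0, 0], [0, 0, 0], [0, 0, 0]])

```text
clock: 29.15
position: [0.4763, 0.3162, 0.245]
tool_rot: [3.141, 0.0, 3.024]
force: [1.5, -0.8, -0.5]
grip_width: -0.0001
finger_force: 0.0
```

```bash
python3 - <<'E'
from h import *
s=bot.observe();print(s['clock'],s['position'],s['force'])
f=grab('wrist');print('guard',[(x['position'],round(x['score'],2)) for x in bot.find_in('wrist','guard')[:1]])
f=grab('top')
for n in('puller','frit_green','frit_amber','rod_cup','paddle','tweezers','spring'):print(n,[(np.round(x['position'],3),round(x['score'],2)) for x in bot.find_in('top',n)[:1]])
R=blob(f,(0,110,60),(8,255,255),(300,150,380,230))|blob(f,(170,110,60),(180,255,255),(300,150,380,230))
print([(cv2.contourArea(c),ray(f,*cv2.minEnclosingCircle(c)[0],.04)) for c in cv2.findContours(R,cv2.RETR_EXTERNAL,cv2.CHAIN_APPROX_NONE)[0]])
E
```

```text
29.15 [0.4763 0.3162 0.245 ] [ 1.4516 -0.7861 -0.5195]
guard [([0.5741, 0.2819, 0.1068], 0.57)]
puller [(array([ 0.526, -0.373,  0.037]), 0.57)]
frit_green [(array([ 0.66 , -0.291,  0.082]), 0.62)]
frit_amber [(array([ 0.744, -0.199,  0.084]), 0.61)]
rod_cup [(array([0.722, 0.293, 0.064]), 0.67)]
paddle [(array([0.27 , 0.242, 0.014]), 0.72)]
tweezers [(array([ 0.298, -0.324,  0.002]), 0.95)]
spring [(array([0.554, 0.006, 0.04 ]), 0.79)]
[(0.0, array([ 0.5697, -0.0245,  0.04  ])), (26.5, array([ 0.5661, -0.0369,  0.04  ])), (0.0, array([ 0.6457, -0.089 ,  0.04  ])), (0.0, array([ 0.6484, -0.0975,  0.04  ]))]
```

```bash
python3 -c "
from workcell import bot
print(bot.job_done())"
```

```text
the job is handed in; nothing more can be done
None
```

I handed the job in at about 29 s of robot time: the spring's hook is seated on the post, the puller is back on the bench, the guard is open at about 1.5 rad, and the button was pressed fully down.

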